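# Seat a nut in the microscope stage and clip it

## Robot

A 7-joint arm with a two-finger parallel gripper is mounted at the origin on the work surface. World frame = base frame: x ahead of the robot, y to its left, z up, the work surface at z = 0. Lengths are in m, angles in rad, forces in N, time in s.
With the tool pointing down it reaches from about 0.35 to 0.9 m from the base axis. Payload 8.1 kg.
Tool frame: the origin (TCP) lies at the centre of the arm's flange, where the gripper is bolted on; the fingertips stand 178 mm ahead of it and the grasp point (between the pads) lies 159 mm ahead of it; x points along the fingers, z is the direction in which the jaws open and shut, and the axes are right-handed (so a half turn about x gives the same grasp; the last joint's range is limited). The gripper opens to 92 mm and grips with 3 to 60 N. Pads are 19 mm wide; open, the fingers measure 130 mm over their backs; the gripper's body (75 mm by 190 mm) begins 47 mm behind the grasp point.
Start: joints at [1.171, 0.434, 0.025, 1.573, -0.012, 1.134, -0.075], TCP at [0.183, -0.598, 0.405] pointing down, gripper open.
Joint ranges: [-2.62, 2.62], [-0.44, 2.09], [-1.27, 1.32], [0.08, 2.57], [-1.32, 4.46], [0.12, 2], [-2.74, 2.74]. Speed limits (rad/s): [2.22, 2.22, 3.01, 3.01, 3.14, 3.14, 3.14].

## Interface

Orientations are given as a rotation vector (axis times angle).
In Python, from cell import arm, get_image, search_frame, pinpoint gives the robot as it stands.
- The arm moves only by the tool arm_command, never from a script. Its argument "motion" is a list of rows, each a list of 7 numbers: the finger opening in mm, from 0 to 91.8, then the shift along the tool's x, y, z in mm, then the turn, a rotation vector about the tool's x, y, z in degrees. In form: [[fingers, x, y, z, ax, ay, az], ...]. A call has 1 to 5 rows; each row shifts and turns the commanded pose from where the row before left it, along the tool's axes as they then stand; what a row does not reach is not made up. A row lasts 1/8 s, in which the tool goes at most 62.5 mm and 10.7 degrees, less where a joint would pass 70% of its speed; a pose out of reach is approached as far as the arm can. A call with a gripper value outside its range is refused whole. The fingers move at their own pace and stop on an object; "newtons" is the grip in N (left out, the last holds). Time passes only in rows, so rows that do not move let the fingers close. It gives the time, the measured TCP pose, the force and the opening at its end, in the units of the state.
- arm.observe(): the state, without advancing time (a new reading comes with each control period).
- get_image(name): name is "scene" or "top" or "wrist"; returns a dict with "frame" (400x640x3 uint8, red, green, blue), "range_z" (400x640 float32, m along the optical axis (not along the pixel's ray), 0 where there is no reading), "K" (3x3 intrinsics, pixels), "origin" and "rotation" of the camera in the world; the wrist camera has in their place "tool_from_camera" (4x4, takes a point from camera to tool coordinates, whose origin is the TCP and whose axes are the tool frame's). Camera axes: x right, y down, z forward; pixel columns grow to the right and rows downward; lengths in m; the calibration is good to about 2 mm. A picture is of the moment at which its call begins: read the wrist's pose just before it.
- arm.sign_off(): hands the job in, once; it reports no verdict.
Trained networks look in the newest picture that a camera, given by its name, has taken for a name from the list of things; names that differ only in an ending like _2 or _b are one class to them, and where a whole thing is asked for, a point or a joint stands for the part that bears it (a point fixed in the world has none). Each returns a list of dicts, best first, with "p" (0 to 1); they miss things now and then, are a little off and sometimes report something else, mostly with a low value. They report only what shows in the picture. A call takes as long as a camera call. They do not tell look-alikes from the thing itself.
- search_frame(camera, target): "point" ([x, y, z] in m, in world coordinates, good to about 4 mm: the middle of the surface that is visible of it).
- pinpoint(camera, target): "point" ([x, y, z] in m, in world coordinates, good to about 4 mm: a listed point, or the origin of a listed thing).
The state is a dict: "clock": time; "joints": joint angles; "dq": joint speeds; "joint_efforts": joint torques, N m; "position": TCP position; "ee_rot": TCP orientation; "force": force on the tool from outside, world axes, zero at the start; "ft_torque": the same for the moment, N m; "width": opening from 0.0 (shut) to 1.0 (fully open).
Only numpy, scipy, OpenCV 4.12 (cv2) and the standard library are available. Lean on these libraries where they do the work, as an engineer would, in place of code of your own. Each camera call takes 0.05 s, during which the arm holds its last target. There are 200 camera calls.

## Task

Slide the large steel nut, without lifting it, over to the blue fence of the white inspection stage and along the fence towards the clip post until it drops flat into the round pocket, then swing the brass clip fully closed over it. Nudge the nut gently: it must not be rammed against the fence or the pocket's edge. Leave the other things where they are.

Things in the scene. Friction and masses are not known exactly. Their poses are not given: they have to be found in the camera images.
- stage: White inspection stage fixed on the bench, 120 x 265 mm. Origin on the bench under it; z up, x across it towards the blue fence, y along the fence. In this frame the flat aluminium top lies at z = 25 mm, from x = -55 to 34 mm.
- fence (a point): Top edge of the blue fence's inner face, halfway along it: x = 34, y = 27.5, z = 31 mm in the stage's frame, axes as the stage's. The fence is 18 mm wide, stands 6 mm above the aluminium top and runs from y = -85 to 140 mm.
- lane (a point): Middle of the stretch where the pocket can be, on the aluminium top (stage frame x = 15, y = -35, z = 25 mm). The round pocket (48 mm across, 6 mm deep, black floor) is centred on this line, up to 20 mm either way along y, not measured. A nut slid slowly along the fence to -y takes under 2 N, drops in, then stops hard at the pocket's edge. Over 20 N on the nut is ramming.
- nut: Large loose steel hexagon nut, 36 mm across flats, 41.6 mm across corners, 20 mm high, 24 mm bore, 0.09 to 0.15 kg. Origin: centre of its underside; z along the bore, x square to a flat. It starts on the aluminium top (underside at 25 mm), 44 to 66 mm from the fence's face and on the +y side of the pocket. Seated, its underside is 19 mm and its top 39 mm above the bench.
- clip (a joint): Angle (rad) of the brass clip, a flat bar 16 mm wide, 4 mm thick, swinging level on an upright pivot. 0 = fully closed at its stop, along the stage's +y over the lane; opens clockwise from above (to the stage's +x), at most 1.5; starts at 1.0 to 1.4, stays where left (about 1.2 N at its knob). Its underside is at 42 mm: it clears a seated nut by 3 mm; an unseated one blocks it.
- clip_pivot (a point): The clip's pivot axis, at the height of the bar's underside (42 mm above the bench); in the stage's frame x = 15, y = -110 mm.
- clip_knob (a point): Middle of the black upright knob on the clip, 98 mm from the pivot: 12 mm across, from 46 to 76 mm above the bench (this point: 61 mm). Pinch it from above or push it.
- brass_nut: Bystander: small brass nut, 24 mm across flats, on the bench in front of the stage. Origin under its centre.
- bolt: Bystander: dark bolt, 38 mm long, lying on the stage's aluminium top near the corner furthest from the fence, on the clip-post side. Origin at its underside, at its head end.
- dish: Bystander: shallow glass dish, 90 mm across, 16 mm high. Origin under its centre.
- vial: Bystander: amber vial, 32 mm across, 60 mm high. Origin under its centre.
- driver: Bystander: screwdriver lying on the bench. Origin at its underside.
- slide_box: Bystander: green box 80 x 100 x 32 mm. Origin under its centre.
- beaker: Bystander: white beaker, 70 mm across, 90 mm high. Origin under its centre.
Mind the look-alikes: they are no part of the job. Several things have the shape of the nut; the one meant has the colours described above.

How it is judged:
By the outcome, as a careful person would: the job done as asked, in the order asked, and still so for the second after the job is handed in, with the robot touching nothing.
It also fails if it takes over 72 s, if anything falls off the work surface, if the arm or the gripper's body presses on something with over 40 N, if the wrist force passes 120 N, or if a joint passes its speed limit or range.

## Working session

There is one attempt and no reset: what is moved stays moved. The work goes in short steps, Python scripts to look and compute and a tool call to move; the robot and the scene stay as the last step left them, time stands still between calls to the robot, and variables do not carry over. Pictures are saved under pics/ and viewed, about 8 in all and at most 12, crops included, and the job is handed in when it is done.

Besides the shell and the picture viewer there is one more tool, called by a JSON object that holds its "fn" and its "kwargs". arm_command: Moves the arm, as the interface text tells. Its arguments: {"type":"object","properties":{"motion":{"type":"array"},"newtons":{"type":"number"}},"required":["motion"]}

```bash
mkdir -p pics; ls; python3 - <<'E'
from cell import arm, get_image, search_frame, pinpoint
import cv2, numpy as np
s=arm.observe(); print({k:np.round(v,3).tolist() for k,v in s.items()})
for c in ["top","scene"]:
    im=get_image(c); cv2.imwrite(f"pics/{c}1.png",im["frame"][:,:,::-1])
    print(c,np.round(im["K"],1).tolist(),np.round(im["origin"],3),np.round(im["rotation"],3).tolist())
    for t in ["stage","fence","lane","nut","clip_pivot","clip_knob","bolt","brass_nut"]:
        print(t,[(round(d["p"],2),np.round(d["point"],3).tolist()) for d in pinpoint(c,t)[:4]])
print(arm.observe()["clock"])
E
```

```text
pics
{'clock': 0.0, 'joints': [1.171, 0.435, 0.025, 1.574, -0.012, 1.134, -0.075], 'dq': [0.0, 0.001, -0.002, 0.0, 0.0, -0.001, -0.0], 'joint_efforts': [-0.001, -66.788, 0.985, -31.447, -0.06, 0.042, 0.0], 'position': [0.183, -0.597, 0.404], 'ee_rot': [0.989, 1.337, -0.987], 'force': [-0.4, -0.265, 0.651], 'ft_torque': [0.056, 0.017, -0.037], 'width': 1.004}
top [[369.6, 0.0, 324.3], [0.0, 369.6, 200.2], [0.0, 0.0, 1.0]] [0.407 0.077 1.024] [-2.142, 2.16, -0.16]
stage [(0.59, [0.511, -0.006, 0.003])]
fence [(0.92, [0.54, 0.026, 0.031])]
lane [(0.6, [0.53, -0.039, 0.024])]
nut [(0.62, [0.471, 0.067, 0.027]), (0.6, [0.378, 0.024, -0.003]), (0.52, [0.51, 0.195, -0.0])]
clip_pivot [(0.57, [0.543, -0.113, 0.042])]
clip_knob [(0.68, [0.63, -0.072, 0.063]), (0.27, [0.473, 0.07, 0.027])]
bolt [(0.72, [0.721, 0.374, 0.0]), (0.45, [0.475, -0.068, 0.027])]
brass_nut [(0.51, [0.426, -0.092, -0.001])]
scene [[373.9, 0.0, 317.9], [0.0, 373.9, 194.5], [0.0, 0.0, 1.0]] [ 1.138 -0.288  0.674] [-2.045, -1.151, 0.528]
stage [(0.73, [0.512, -0.007, 0.006])]
fence [(0.64, [0.54, 0.024, 0.03])]
lane [(0.84, [0.526, -0.039, 0.022]), (0.19, [0.606, 0.49, 0.003])]
nut [(0.64, [0.473, 0.067, 0.02]), (0.48, [0.506, 0.193, -0.001]), (0.45, [0.374, 0.023, 0.001]), (0.2, [0.542, 0.024, 0.032])]
clip_pivot [(0.79, [0.537, -0.114, 0.042])]
clip_knob [(0.58, [0.628, -0.074, 0.065])]
bolt [(0.54, [0.477, -0.057, 0.025])]
brass_nut [(0.58, [0.424, -0.095, -0.002])]
0.9
```

```bash
cat > h.py <<'E'
from cell import arm, get_image, search_frame, pinpoint
import cv2, numpy as np
from scipy.spatial.transform import Rotation as R
def cam(name):
    s=arm.observe(); im=get_image(name)
    if name=="wrist":
        T=np.eye(4); T[:3,:3]=R.from_rotvec(s["ee_rot"]).as_matrix(); T[:3,3]=s["position"]
        T=T@np.array(im["tool_from_camera"])
    else:
        T=np.eye(4); T[:3,:3]=R.from_rotvec(im["rotation"]).as_matrix() if np.size(im["rotation"])==3 else im["rotation"]; T[:3,3]=im["origin"]
    v,u=np.mgrid[:400,:640]; z=im["range_z"]; K=np.array(im["K"])
    P=np.stack([(u-K[0,2])/K[0,0]*z,(v-K[1,2])/K[1,1]*z,z],-1)@T[:3,:3].T+T[:3,3]
    P[z==0]=np.nan
    return im["frame"],P,K,T
def proj(p,K,T):
    q=(np.atleast_2d(p)-T[:3,3])@T[:3,:3]; return q[:,:2]/q[:,2:]*[K[0,0],K[1,1]]+K[:2,2]
E
python3 - <<'E'
from h import *
f,P,K,T=cam("top")
hsv=cv2.cvtColor(f,cv2.COLOR_RGB2HSV)
m=(hsv[...,0]>95)&(hsv[...,0]<130)&(hsv[...,1]>100)&(P[...,2]>.022)&(P[...,2]<.04)
n,l,st,ce=cv2.connectedComponentsWithStats(m.astype(np.uint8))
i=1+np.argmax(st[1:,4]); pts=P[l==i]
rect=cv2.minAreaRect((pts[:,:2]*1000).astype(np.float32)); print("fence",st[i],rect,np.median(pts[:,2]))
c=proj(np.array([.51,0,.025]),K,T)[0]; print(c)
x0,y0=(c-[100,75]).astype(int)
cr=cv2.resize(f[y0:y0+150,x0:x0+200],None,fx=4,fy=4,interpolation=cv2.INTER_CUBIC); cv2.imwrite("pics/top2.png",cr[:,:,::-1]); print(x0,y0)
E
```

```text
fence [300 192  82  17 507] ((549.8021850585938, 26.221290588378906), (17.80977439880371, 223.08921813964844), 7.046082496643066) 0.030799068606238822
[350.13338457 214.35899827]
250 139
```

View pics/top2.png

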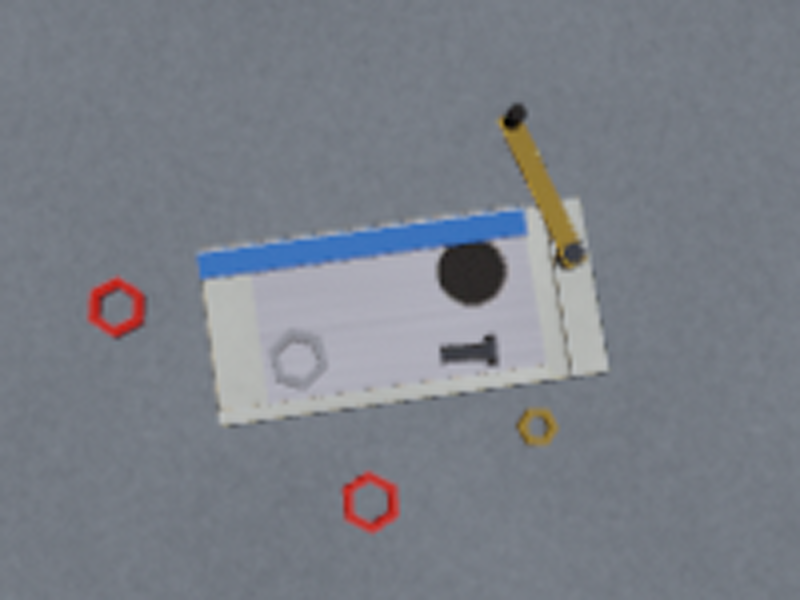

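View pics/scene1.png

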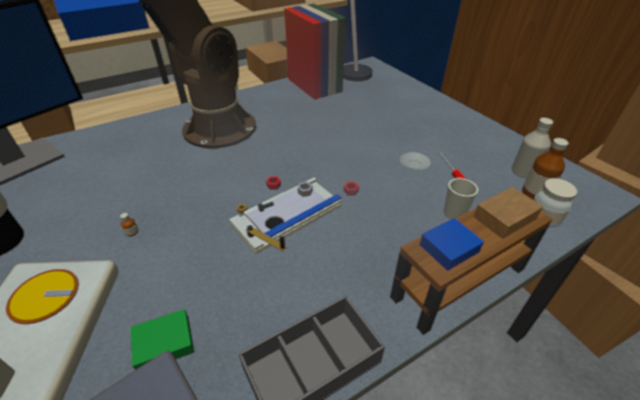

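```bash
cat >> h.py <<'E'
yaw=np.radians(7.05); S0=np.array([.5105,-.0064])
Rs=np.array([[np.cos(yaw),-np.sin(yaw)],[np.sin(yaw),np.cos(yaw)]])
def s2w(p): return S0+Rs@(np.array(p)/1000)
def w2s(P): return (np.asarray(P)[...,:2]-S0)@Rs*1000
def tool():
    s=arm.observe(); Rt=R.from_rotvec(s["ee_rot"]).as_matrix(); return s,Rt,np.array(s["position"])
def plan(xy,tipz):
    """shift (mm, tool axes) to put fingertips at stage xy (mm), height tipz (mm)"""
    s,Rt,p=tool(); w=np.r_[s2w(xy),tipz/1000]
    tip=p+Rt[:,0]*.178; zs=Rs.T@Rt[:2,2]
    print("t",s["clock"],"tip stage",w2s(tip).round(1),"z",round(tip[2]*1e3,1),"jaw axis deg in stage",np.degrees(np.arctan2(zs[1],zs[0])).round(1),"down",Rt[:,0].round(3),"shift",(Rt.T@(w-tip)*1e3).round(1),"F",np.round(s["force"],1))
E
python3 - <<'E'
from h import *
f,P,K,T=cam("top")
S=w2s(P); z=P[...,2]
dark=(f.max(-1)<70)&(abs(S[...,0]-15)<35)&(abs(S[...,1]+35)<50)
def comps(m,name):
    n,l,st,ce=cv2.connectedComponentsWithStats(m.astype(np.uint8))
    for i in np.argsort(-st[1:,4])[:2]+1:
        q=S[l==i]; print(name,st[i,4],"mean",q.mean(0).round(1),"min",q.min(0).round(1),"max",q.max(0).round(1),"z",np.median(z[l==i]).round(4))
comps(dark,"pocket")
comps((z>.036)&(z<.05)&(abs(S[...,0]+15)<40)&(abs(S[...,1]-60)<80),"nut")
kn=(z>.065)&(z<.085)&(abs(S[...,0]-80)<60)&(abs(S[...,1]+80)<60); comps(kn,"knob")
print("clip knob net",w2s([.629,-.073]))
s,Rt,p=tool(); print(Rt.round(3).tolist())
plan((-20,75),230)
im=get_image("wrist"); print(im["tool_from_camera"].round(3).tolist(),im["K"].round(0).tolist())
E
```

```text
pocket 191 mean [ 15.8 -44.1] min [ -4.9 -65.9] max [ 34.9 -23.3] z 0.0192
nut 100 mean [-29.1  81.7] min [-47.9  63.6] max [ -9.2 100. ] z 0.0453
nut 3 mean [-37.4 -16.6] min [-38.2 -19.4] max [-36.  -13.9] z 0.0365
knob 20 mean [109.  -82.2] min [104.1 -87.7] max [114.7 -76.9] z 0.0751
clip knob net [109.42989016 -80.64061718]
[[0.0, 0.956, 0.292], [-0.0, 0.292, -0.956], [-1.0, 0.0, 0.0]]
t 1.0 tip stage [-397.8 -546.6] z 226.8 jaw axis deg in stage -80.1 down [ 0. -0. -1.] shift [  -3.3  479.5 -547. ] F [-0.  -0.5 -0.2]
[[0.001, -0.311, 0.95, 0.021], [-0.0, -0.95, -0.311, 0.086], [1.0, -0.0, -0.001, 0.0], [0.0, 0.0, 0.0, 1.0]] [[285.0, 0.0, 316.0], [0.0, 285.0, 197.0], [0.0, 0.0, 1.0]]
```

{"fn": "arm_command", "kwargs": {"motion": [[91,0,36,-42,0,0,0],[91,0,36,-42,0,0,0],[91,0,36,-42,0,0,0],[91,0,36,-42,0,0,0],[91,0,36,-42,0,0,0]]}}

```text
clock: 1.68
position: [0.2941, -0.3425, 0.405]
ee_rot: [0.988, 1.334, -0.988]
force: [1.5, -0.2, 1.0]
width: 0.995
```

{"fn": "arm_command", "kwargs": {"motion": [[91,0,36,-42,0,0,0],[91,0,36,-42,0,0,0],[91,0,36,-42,0,0,0],[91,0,36,-42,0,0,0],[91,0,36,-42,0,0,0]]}}

```text
clock: 2.3
position: [0.4047, -0.0891, 0.4051]
ee_rot: [0.988, 1.334, -0.988]
force: [0.2, -1.1, 0.4]
width: 0.991
```

{"fn": "arm_command", "kwargs": {"motion": [[91,15,36,-42,0,0,0],[91,15,36,-42,0,0,0],[91,15,36,-42,0,0,0],[91,0,0,0,0,0,0],[91,0,0,0,0,0,0]]}}

```text
clock: 2.92
position: [0.4706, 0.0611, 0.3596]
ee_rot: [0.987, 1.336, -0.988]
force: [0.4, -0.0, -0.7]
width: 0.99
```

```bash
python3 - <<'E'
from h import *
plan((-29,82),150)
f,P,K,T=cam("wrist"); cv2.imwrite("pics/w1.png",f[:,:,::-1])
E
```

```text
t 2.925 tip stage [-31.4  71.9] z 181.6 jaw axis deg in stage -80.0 down [-0.001 -0.    -1.   ] shift [31.5  4.2 -9.6] F [ 0.4 -0.  -0.7]
```

View pics/w1.png

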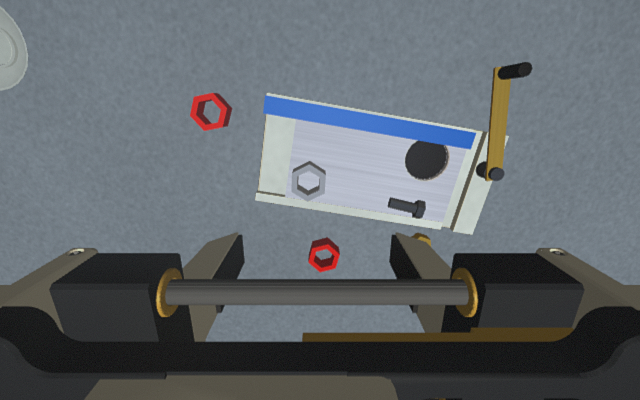

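```bash
cat >> h.py <<'E'
def comp(m,S,name,show=True):
    n,l,st,ce=cv2.connectedComponentsWithStats(m.astype(np.uint8))
    if n<2: print(name,"none"); return None
    i=1+np.argmax(st[1:,4]); q=S[l==i]
    c,r=cv2.minEnclosingCircle(q[:,:2].astype(np.float32))
    print(name,st[i,4],"mean",q.mean(0).round(1),"circ",np.round(c,1),round(r,1)); return q,np.array(c)
def measure(name="wrist",nz=(.042,.048)):
    f,P,K,T=cam(name); S=w2s(P); z=P[...,2]; S=np.dstack([S,z*1e3])
    hsv=cv2.cvtColor(f,cv2.COLOR_RGB2HSV)
    m=(hsv[...,0]>95)&(hsv[...,0]<130)&(hsv[...,1]>100)&(z>.026)&(z<.036)
    r=comp(m,S,"fence")
    if r: print(" rect",cv2.minAreaRect(r[0][:,:2].astype(np.float32)))
    comp((z<.022)&(abs(S[...,0]-15)<28)&(abs(S[...,1]+40)<48),S,"pocket")
    r=comp((z>nz[0])&(z<nz[1])&(S[...,0]<36)&(S[...,0]>-60)&(abs(S[...,1]-35)<110),S,"nut")
    if r:
        q,c=r; h=cv2.convexHull(q[:,:2].astype(np.float32))[:,0]
        a=np.radians(np.arange(0,60,1)); 
        w=[np.ptp(h@[np.cos(t),np.sin(t)])+np.ptp(h@[np.cos(t+np.pi/3),np.sin(t+np.pi/3)])+np.ptp(h@[np.cos(t+2*np.pi/3),np.sin(t+2*np.pi/3)]) for t in a]
        t=a[np.argmin(w)]; u=[np.array([np.cos(t+k),np.sin(t+k)]) for k in (0,np.pi/3,2*np.pi/3)]
        mid=np.linalg.lstsq(np.array(u),[((h@v).max()+(h@v).min())/2 for v in u],rcond=None)[0]
        print(" hex flat normal deg",np.degrees(t).round(1),"(mod 60) widths/3",round(min(w)/3,1),"centre",mid.round(1),"z",np.percentile(q[:,2],[5,50,95]).round(1))
    comp((z>.068)&(z<.085)&(S[...,0]>0)&(S[...,1]<0)&(S[...,0]<140)&(S[...,1]>-140),S,"knob")
    return f,P,K,T
E
python3 - <<'E'
from h import *
measure()
E
```

```text
fence 3734 mean [44.4 29.9 29.8] circ [43.8 27.5] 112.8
 rect ((44.29714584350586, 27.58135223388672), (17.84954261779785, 225.1105194091797), 0.3486449122428894)
pocket 1333 mean [ 15.2 -45.7  18.4] circ [ 16.6 -44.6] 24.3
nut 551 mean [-27.2  81.7  43.8] circ [-27.4  81.6] 20.3
 hex flat normal deg 38.0 (mod 60) widths/3 36.2 centre [-27.6  81.5] z [42.7 43.8 45. ]
knob 226 mean [110.8 -81.3  73.7] circ [111.1 -82.4] 6.3
```

```bash
python3 - <<'E'
from h import *
f,P,K,T=cam("wrist"); S=w2s(P); z=P[...,2]*1e3
for x in (-28,15):
  print(x,[(int(y),np.nanmedian(z[(abs(S[...,0]-x)<6)&(abs(S[...,1]-y)<3)]).round(1)) for y in range(-120,145,8)])
print([(x,np.nanmedian(z[(abs(S[...,0]-x)<3)&(abs(S[...,1]-30)<20)]).round(1)) for x in range(-70,40,6)])
plan((-28.5,81.5),30)
E
```

```text
-28 [(-120, np.float64(23.8)), (-112, np.float64(23.7)), (-104, np.float64(23.8)), (-96, np.float64(13.6)), (-88, np.float64(13.7)), (-80, np.float64(24.0)), (-72, np.float64(23.8)), (-64, np.float64(23.8)), (-56, np.float64(23.7)), (-48, np.float64(33.1)), (-40, np.float64(23.9)), (-32, np.float64(24.0)), (-24, np.float64(24.0)), (-16, np.float64(24.2)), (-8, np.float64(24.0)), (0, np.float64(24.1)), (8, np.float64(24.2)), (16, np.float64(24.1)), (24, np.float64(227.9)), (32, np.float64(23.9)), (40, np.float64(23.9)), (48, np.float64(23.9)), (56, np.float64(23.8)), (64, np.float64(43.4)), (72, np.float64(24.0)), (80, np.float64(23.9)), (88, np.float64(23.9)), (96, np.float64(43.5)), (104, np.float64(24.0)), (112, np.float64(14.1)), (120, np.float64(246.5)), (128, np.float64(214.9)), (136, np.float64(270.0)), (144, np.float64(270.9))]
15 [(-120, np.float64(nan)), (-112, np.float64(49.9)), (-104, np.float64(42.1)), (-96, np.float64(13.7)), (-88, np.float64(14.2)), (-80, np.float64(23.8)), (-72, np.float64(23.6)), (-64, np.float64(18.4)), (-56, np.float64(18.2)), (-48, np.float64(18.3)
[... 423 characters left out ...]
 np.float64(24.2)), (104, np.float64(23.8)), (112, np.float64(14.1)), (120, np.float64(13.8)), (128, np.float64(13.7)), (136, np.float64(13.8)), (144, np.float64(-1.1))]
[(-70, np.float64(-0.7)), (-64, np.float64(23.9)), (-58, np.float64(23.9)), (-52, np.float64(23.9)), (-46, np.float64(23.9)), (-40, np.float64(23.9)), (-34, np.float64(24.3)), (-28, np.float64(204.8)), (-22, np.float64(203.9)), (-16, np.float64(210.7)), (-10, np.float64(215.2)), (-4, np.float64(288.7)), (2, np.float64(283.4)), (8, np.float64(270.4)), (14, np.float64(266.5)), (20, np.float64(24.1)), (26, np.float64(23.9)), (32, np.float64(23.8)), (38, np.float64(29.8))]
t 3.075 tip stage [-31.4  70.7] z 182.0 jaw axis deg in stage -80.2 down [ 0.    -0.001 -1.   ] shift [152.    4.7 -10.2] F [ 0.3 -0.1 -0.4]
  return np.nanmean(a, axis, out=out, keepdims=keepdims)
```

{"fn": "arm_command", "kwargs": {"motion": [[60,35,4.5,-10,2,0,0],[60,35,0,0,0,0,0],[60,30,0,0,0,0,0],[60,20,0,0,0,0,0],[60,0,0,0,0,0,0]], "newtons": 3}}

```text
clock: 3.7
position: [0.4716, 0.0711, 0.239]
ee_rot: [1.014, 1.322, -1.017]
force: [0.8, 0.4, 0.9]
width: 0.656
```

```bash
python3 - <<'E'
from h import *
plan((-28.5,81.5),30)
f,P,K,T=measure(); cv2.imwrite("pics/w2.png",f[:,:,::-1])
E
```

```text
t 3.7 tip stage [-29.5  81.6] z 61.0 jaw axis deg in stage -82.1 down [-0.002 -0.001 -1.   ] shift [31.   1.1  0.2] F [0.8 0.4 0.9]
fence 9769 mean [44.6 30.5 29.9] circ [45.2 27.3] 113.2
 rect ((44.35594940185547, 27.30828094482422), (18.186622619628906, 225.91220092773438), 0.3687766492366791)
pocket 3122 mean [ 15.1 -46.8  18.4] circ [ 16.8 -45.2] 24.5
nut 1360 mean [-26.7  81.8  43.8] circ [-27.3  81.8] 20.7
 hex flat normal deg 36.0 (mod 60) widths/3 36.5 centre [-27.4  81.6] z [42.7 43.8 44.8]
knob none
```

View pics/w2.png

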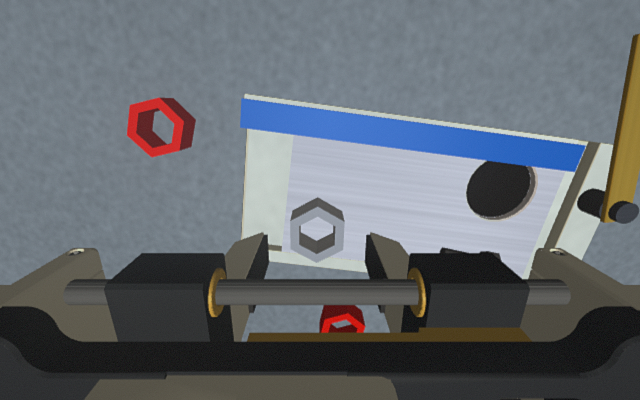

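{"fn": "arm_command", "kwargs": {"motion": [[56,15,1,0,0,0,0],[52,12,0,0,0,0,0],[48,5,0,0,0,0,0],[42,0,0,0,0,0,0],[42,0,0,0,0,0,0]], "newtons": 3}}

```text
clock: 4.38
position: [0.4731, 0.0725, 0.2079]
ee_rot: [1.014, 1.322, -1.014]
force: [-0.6, 0.1, 0.7]
width: 0.464
```

{"fn": "arm_command", "kwargs": {"motion": [[34,0,0,0,0,0,0],[34,0,0,0,0,0,0],[34,0,0,0,0,0,0],[34,0,0,0,0,0,0]], "newtons": 3}}

```text
clock: 4.88
position: [0.4732, 0.0725, 0.2079]
ee_rot: [1.014, 1.321, -1.014]
force: [-0.6, -0.6, 4.4]
width: 0.391
```

```bash
python3 - <<'E'
from h import *
plan((13.2,81.5),29)
f,P,K,T=measure()
print(arm.observe()["width"])
E
```

```text
t 4.875 tip stage [-27.3  82.8] z 29.9 jaw axis deg in stage -82.1 down [ 0. -0. -1.] shift [ 1.  39.9  6.9] F [-0.6 -0.6  4.4]
fence 13577 mean [44.6 30.9 29.8] circ [44.2 26.9] 113.4
 rect ((44.342041015625, 27.04113006591797), (18.191272735595703, 226.43980407714844), 0.3548603057861328)
pocket 4129 mean [ 14.8 -47.4  18.4] circ [ 16.4 -45. ] 24.9
nut 1730 mean [-20.9  83.7  44. ] circ [-16.   84.6] 34.6
 hex flat normal deg 1.0 (mod 60) widths/3 50.5 centre [-20.9  84.5] z [42.5 43.9 46.7]
knob none
0.3950340997781351
```

{"fn": "arm_command", "kwargs": {"motion": [[40,0,0,0,0,0,0],[40,0,0,0,0,0,0]], "newtons": 3}}

```text
clock: 5.18
position: [0.4729, 0.0724, 0.2075]
ee_rot: [1.014, 1.322, -1.015]
force: [0.8, -0.7, -0.7]
width: 0.437
```

{"fn": "arm_command", "kwargs": {"motion": [[40,-1.5,0,0,0,0,0],[40,0,0,0,0,0,0]], "newtons": 3}}

```text
clock: 5.42
position: [0.473, 0.0724, 0.2093]
ee_rot: [1.014, 1.322, -1.014]
force: [-1.2, -0.7, 0.3]
width: 0.434
```

{"fn": "arm_command", "kwargs": {"motion": [[34,0,0,0,0,0,0],[34,0,0,0,0,0,0],[34,0,0,0,0,0,0]], "newtons": 3}}

```text
clock: 5.8
position: [0.473, 0.0724, 0.2092]
ee_rot: [1.014, 1.322, -1.014]
force: [-0.6, -0.7, -0.1]
width: 0.39
```

{"fn": "arm_command", "kwargs": {"motion": [[34,0,0,0,4,0,0],[34,0,0,0,4,0,0],[34,0,5,0,0,0,0],[34,0,7,0,0,0,0],[34,0,7,0,0,0,0]]}}

```text
clock: 6.42
position: [0.4926, 0.0748, 0.2092]
ee_rot: [1.118, 1.265, -1.118]
force: [-0.3, -0.4, 0.8]
width: 0.394
```

{"fn": "arm_command", "kwargs": {"motion": [[34,0,6,0,0,0,0],[34,0,5,0,0,0,0],[34,0,4,0,0,0,0],[34,0,0,0,0,0,0]]}}

```text
clock: 6.92
position: [0.5071, 0.0766, 0.2092]
ee_rot: [1.119, 1.264, -1.118]
force: [1.5, -0.2, 0.6]
width: 0.393
```

```bash
python3 - <<'E'
from h import *
plan((13.2,82),30)
f,P,K,T=measure(); print(arm.observe()["width"])
cv2.imwrite("pics/w3.png",f[60:360,120:560,::-1])
E
```

```text
t 6.925 tip stage [ 6.9 82.8] z 31.2 jaw axis deg in stage -90.1 down [ 0.  0. -1.] shift [1.2 6.3 0.8] F [ 1.5 -0.2  0.6]
fence 12007 mean [45.  27.4 29.7] circ [45.3 27.6] 113.2
 rect ((44.39557647705078, 27.470062255859375), (18.880231857299805, 226.19024658203125), 0.3461756110191345)
pocket 3586 mean [ 13.4 -47.   18.4] circ [ 15.2 -46.4] 24.1
nut 1775 mean [12.8 82.8 44.1] circ [18.3 82.8] 34.8
 hex flat normal deg 0.0 (mod 60) widths/3 50.9 centre [13.4 82.8] z [42.6 43.9 46.6]
knob none
0.38646931873951373
```

View pics/w3.png

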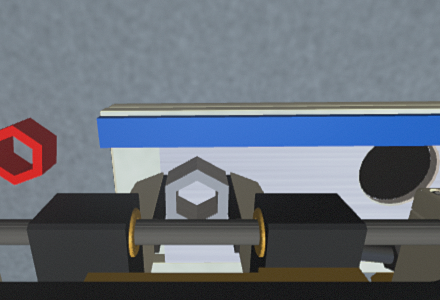

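{"fn": "arm_command", "kwargs": {"motion": [[34,0,3,0,0,0,0],[34,0,2,0,0,0,0],[34,0,0,0,0,0,0]]}}

```text
clock: 7.35
position: [0.5119, 0.0772, 0.2092]
ee_rot: [1.119, 1.264, -1.119]
force: [0.2, 0.3, -0.1]
width: 0.393
```

{"fn": "arm_command", "kwargs": {"motion": [[34,0,1,0,0,0,0],[34,0,0,0,0,0,0]]}}

```text
clock: 7.6
position: [0.5128, 0.0773, 0.2092]
ee_rot: [1.119, 1.264, -1.119]
force: [-0.9, -0.6, -1.4]
width: 0.39
```

{"fn": "arm_command", "kwargs": {"motion": [[34,0,1,0,0,0,0],[34,0,0,0,0,0,0]]}}

```text
clock: 7.85
position: [0.5138, 0.0774, 0.2092]
ee_rot: [1.119, 1.264, -1.119]
force: [0.1, -0.9, -0.1]
width: 0.396
```

{"fn": "arm_command", "kwargs": {"motion": [[34,0,1,0,0,0,0],[34,0,0,0,0,0,0]]}}

```text
clock: 8.1
position: [0.5148, 0.0776, 0.2092]
ee_rot: [1.119, 1.264, -1.119]
force: [-0.1, -0.4, -0.8]
width: 0.391
```

{"fn": "arm_command", "kwargs": {"motion": [[34,0,1,0,0,0,0],[34,0,0,0,0,0,0]]}}

```text
clock: 8.35
position: [0.5155, 0.0776, 0.2092]
ee_rot: [1.118, 1.265, -1.119]
force: [-1.9, 0.4, 1.2]
width: 0.391
```

```bash
python3 - <<'E'
from h import *
plan((14,-44.6),31)
f,P,K,T=cam("wrist"); f2=cv2.resize(f[100:300,180:460],None,fx=2.5,fy=2.5); cv2.imwrite("pics/w4.png",f2[:,:,::-1])
S=w2s(P);z=P[...,2]*1e3
m=(z>41)&(z<46)&(S[...,0]>0)&(S[...,0]<45)&(abs(S[...,1]-82)<14)
q=S[m]; print("nut top front edge",np.sort(q[:,0])[-8:].round(1),q[np.argsort(q[:,0])[-4:],1].round(1))
hsv=cv2.cvtColor(f,cv2.COLOR_RGB2HSV)
b=(hsv[...,0]>95)&(hsv[...,0]<130)&(hsv[...,1]>100)&(z>28)&(z<33)
for y in (20,45,115): 
    q=S[b&(abs(S[...,1]-y)<5)]; print(y,np.percentile(q[:,0],[1,5,99]).round(1))
print(arm.observe()["force"])
E
```

```text
t 8.35 tip stage [15.1 82.7] z 31.2 jaw axis deg in stage -90.1 down [-0.001 -0.    -1.   ] shift [  0.2  -1.  127.3] F [-1.9  0.4  1.2]
nut top front edge [34.8 34.9 35.  35.1 35.3 35.4 35.4 35.7] [82.5 82.5 83.  83. ]
20 [35.8 36.4 53.5]
45 [35.4 36.2 53.4]
115 [35.5 36.4 52.9]
[-2.09478983  0.56695455  0.81994112]
```

View pics/w4.png

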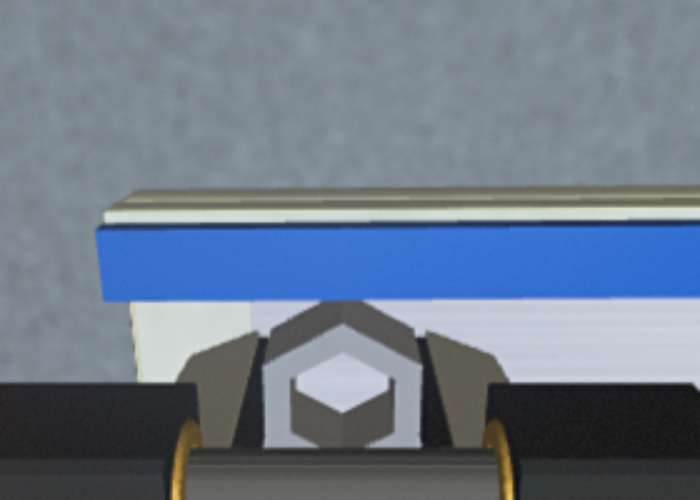

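{"fn": "arm_command", "kwargs": {"motion": [[34,0,0,3,0,0,0],[34,0,0,5,0,0,0],[34,0,0,6,0,0,0],[34,0,0,6,0,0,0],[34,0,0,6,0,0,0]]}}

```text
clock: 9.02
position: [0.5189, 0.0512, 0.2092]
ee_rot: [1.119, 1.264, -1.119]
force: [-2.6, 1.4, 0.0]
width: 0.396
```

{"fn": "arm_command", "kwargs": {"motion": [[34,0,0,6,0,0,0],[34,0,0,6,0,0,0],[34,0,0,6,0,0,0],[34,0,0,6,0,0,0],[34,0,0,6,0,0,0]]}}

```text
clock: 9.65
position: [0.5226, 0.0215, 0.2092]
ee_rot: [1.119, 1.264, -1.119]
force: [-0.7, -0.6, -0.9]
width: 0.394
```

{"fn": "arm_command", "kwargs": {"motion": [[34,0,0.5,6,0,0,0],[34,0,0,6,0,0,0],[34,0,0,6,0,0,0],[34,0,0,6,0,0,0],[34,0,0,4,0,0,0]]}}

```text
clock: 10.28
position: [0.5264, -0.0061, 0.2092]
ee_rot: [1.119, 1.264, -1.119]
force: [-2.3, 2.1, 1.1]
width: 0.397
```

```bash
python3 - <<'E'
from h import *
plan((14,-45),31)
f,P,K,T=measure(); f2=cv2.resize(f[80:330,180:480],None,fx=2.4,fy=2.4); cv2.imwrite("pics/w5.png",f2[:,:,::-1])
print(arm.observe()["width"])
E
```

```text
t 10.275 tip stage [15.8 -1.7] z 31.2 jaw axis deg in stage -90.1 down [-0. -0. -1.] shift [ 0.2 -1.8 43.3] F [-2.3  2.1  1.1]
fence 11585 mean [45.2 27.5 29.8] circ [44.6 27.9] 113.3
 rect ((44.47694778442383, 27.931015014648438), (19.073753356933594, 226.19284057617188), 0.3189447820186615)
pocket 1767 mean [ 20.8 -49.6  18.3] circ [ 16.4 -44.9] 24.0
nut 1781 mean [21.6 -1.7 44.1] circ [27.6 -1.6] 34.5
 hex flat normal deg 0.0 (mod 60) widths/3 50.5 centre [22.6 -1.6] z [42.6 43.9 46.8]
knob 1215 mean [111.4 -81.1  73.7] circ [111.7 -82.6] 6.8
0.39076856745386723
```

View pics/w5.png

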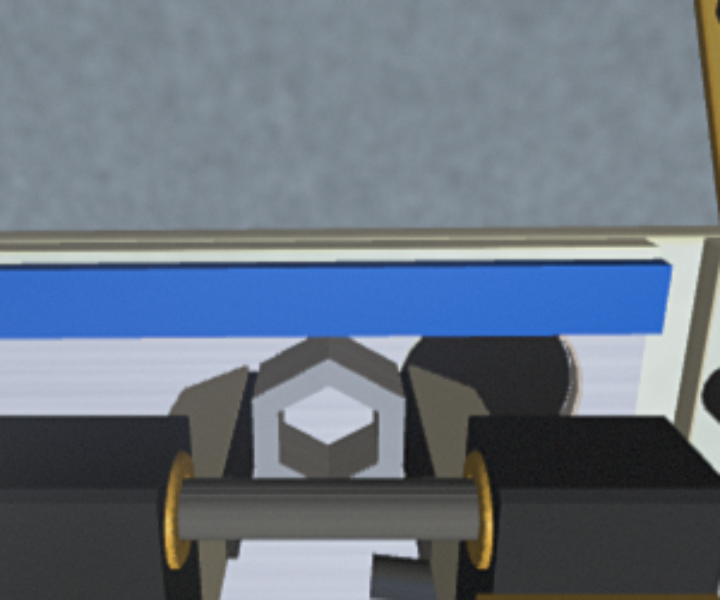

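{"fn": "arm_command", "kwargs": {"motion": [[34,0,0,4,0,0,0],[34,0,0,6,0,0,0],[34,0,0,6,0,0,0],[34,0,0,6,0,0,0],[34,0,0,6,0,0,0]]}}

```text
clock: 10.95
position: [0.53, -0.0341, 0.2092]
ee_rot: [1.119, 1.264, -1.119]
force: [-3.1, 1.3, -0.1]
width: 0.387
```

{"fn": "arm_command", "kwargs": {"motion": [[34,0,0,5,0,0,0],[34,0,0,4,0,0,0],[34,0,0,3,0,0,0],[34,0,0,2,0,0,0],[34,0,0,0,0,0,0]]}}

```text
clock: 11.58
position: [0.5317, -0.0476, 0.2093]
ee_rot: [1.119, 1.264, -1.119]
force: [-1.7, -0.7, -0.8]
width: 0.386
```

```bash
python3 - <<'E'
from h import *
plan((15,-44.8),31)
f,P,K,T=measure(nz=(.034,.048)); S=w2s(P); z=P[...,2]*1e3
m=(abs(S[...,1]+44)<15)&(S[...,0]>0)&(S[...,0]<36)&(z>34)&(z<46)
print(np.percentile(z[m],[5,25,50,75,95]).round(1),arm.observe()["width"])
E
```

```text
t 11.575 tip stage [ 16.  -43.5] z 31.3 jaw axis deg in stage -90.1 down [ 0. -0. -1.] shift [ 0.3 -1.   1.3] F [-1.7 -0.7 -0.8]
fence 11562 mean [45.2 27.6 29.8] circ [42.8 27.9] 113.4
 rect ((44.440547943115234, 27.955787658691406), (19.222570419311523, 226.24050903320312), 0.3837032914161682)
pocket 551 mean [  7.3 -43.4  18.3] circ [  7.3 -43.4] 12.5
nut 2666 mean [ 21.6 -43.1  42.1] circ [ 27.8 -41.9] 33.0
 hex flat normal deg 7.0 (mod 60) widths/3 49.4 centre [ 21.7 -42.6] z [35.3 43.5 45.8]
knob 989 mean [111.4 -81.8  74.3] circ [111.4 -82.5] 6.1
[35.  39.6 43.4 44.1 44.7] 0.3956764534870694
```

{"fn": "arm_command", "kwargs": {"motion": [[34,0,0,1,0,0,0],[34,0,0,0,0,0,0],[44,0,0,0,0,0,0],[44,0,0,0,0,0,0],[44,0,0,0,0,0,0]]}}

```text
clock: 12.25
position: [0.5319, -0.0483, 0.2093]
ee_rot: [1.119, 1.264, -1.118]
force: [1.4, 0.4, 0.0]
width: 0.481
```

```bash
python3 - <<'E'
from h import *
plan((15,-44.8),31)
f,P,K,T=cam("wrist"); S=w2s(P); z=P[...,2]*1e3
m=(abs(S[...,1]+44)<15)&(S[...,0]>0)&(S[...,0]<36)&(z>32)&(z<46)
print(np.percentile(z[m],[5,25,50,75,95]).round(1),arm.observe()["width"])
f2=cv2.resize(f[80:330,180:480],None,fx=2.4,fy=2.4); cv2.imwrite("pics/w6.png",f2[:,:,::-1])
E
```

```text
t 12.25 tip stage [ 16.2 -44.2] z 31.3 jaw axis deg in stage -90.0 down [ 0.001 -0.    -1.   ] shift [ 0.3 -1.2  0.6] F [1.4 0.4 0. ]
[32.8 36.7 37.6 38.1 38.7] 0.4785956719458932
```

View pics/w6.png

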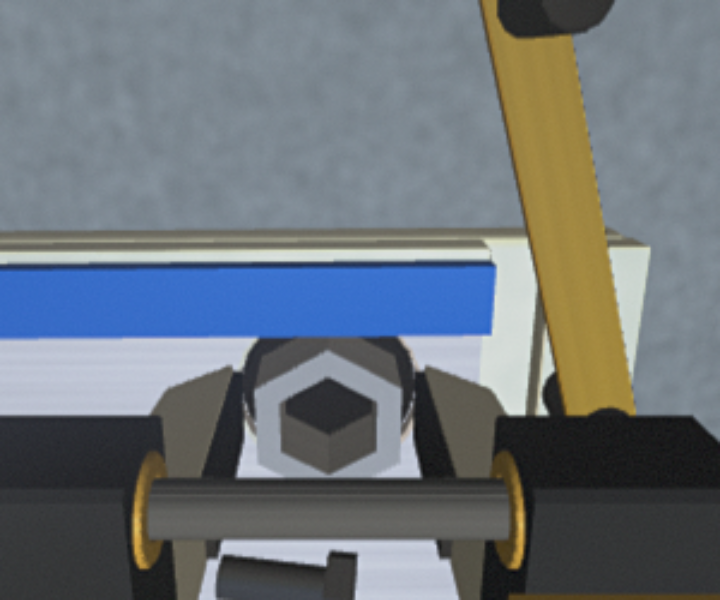

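{"fn": "arm_command", "kwargs": {"motion": [[46,-6,0,0,0,0,0],[46,-24,0,0,0,0,0],[46,-40,0,0,0,0,0],[46,-30,0,0,0,0,0],[46,0,0,0,0,0,0]]}}

```text
clock: 12.92
position: [0.5325, -0.0482, 0.3119]
ee_rot: [1.121, 1.26, -1.116]
force: [0.6, -0.2, 0.5]
width: 0.501
```

{"fn": "arm_command", "kwargs": {"motion": [[46,0,30,12,-8,0,0],[46,0,30,20,-8,0,0],[46,0,10,5,0,0,0],[46,0,0,0,0,0,0]]}}

```text
clock: 13.42
position: [0.6081, -0.0686, 0.3083]
ee_rot: [0.91, 1.374, -0.91]
force: [-0.7, 0.7, -0.1]
width: 0.502
```

```bash
python3 - <<'E'
from h import *
plan((111,-82.5),131)
f,P,K,T=measure(nz=(.034,.041)); S=w2s(P); z=P[...,2]*1e3
comp((z>47)&(z<55)&(abs(S[...,0]-15)<12)&(abs(S[...,1]+110)<12),np.dstack([S,z]),"pivotcap")
print("top"); measure("top",nz=(.034,.044))
E
```

```text
t 13.425 tip stage [ 89.  -73.5] z 130.3 jaw axis deg in stage -74.1 down [-0.001  0.001 -1.   ] shift [-0.8 18.7 14.6] F [-0.7  0.7 -0.1]
fence 4257 mean [45.4 32.8 29.8] circ [45.  27.9] 112.6
 rect ((44.504024505615234, 27.917930603027344), (19.42337417602539, 224.84121704101562), 0.37335601449012756)
pocket 125 mean [ 18.6 -63.5  18.7] circ [ 16.8 -58. ] 15.4
nut 161 mean [ 17.9 -58.3  37.7] circ [ 16.3 -54.8] 14.7
 hex flat normal deg 38.0 (mod 60) widths/3 19.9 centre [ 16.6 -57.5] z [36.1 37.9 38.7]
knob 199 mean [112.2 -82.3  74.2] circ [111.7 -82.8] 6.0
pivotcap 37 mean [  22.9 -108.2   49.1] circ [  21.3 -108.5] 5.8
top
fence 495 mean [43.  28.3 30.8] circ [42.3 28.3] 111.1
 rect ((42.85582733154297, 28.349319458007812), (17.58942985534668, 221.7093963623047), 0.324101060628891)
pocket 50 mean [ 13.6 -46.   18.9] circ [ 14.3 -45.3] 12.1
nut 88 mean [ 13.4 -44.   38.7] circ [ 13.3 -43.9] 19.2
 hex flat normal deg 37.0 (mod 60) widths/3 35.1 centre [ 13.3 -44. ] z [35.8 38.8 41.7]
knob none
```

{"fn": "arm_command", "kwargs": {"motion": [[46,0,19,15,0,0,0],[46,0,0,0,0,0,0],[40,30,0,0,0,0,0],[36,30,0,0,0,0,0],[32,17,0,0,0,0,0]]}}

```text
clock: 14.15
position: [0.6301, -0.0748, 0.2309]
ee_rot: [0.908, 1.375, -0.91]
force: [-0.1, -0.0, 0.1]
width: 0.355
```

```bash
python3 - <<'E'
from h import *
plan((111.3,-82.5),52)
f,P,K,T=cam("wrist"); f2=cv2.resize(f[100:350,180:480],None,fx=2,fy=2); cv2.imwrite("pics/w7.png",f2[:,:,::-1])
E
```

```text
t 14.15 tip stage [109.9 -82.5] z 52.9 jaw axis deg in stage -74.0 down [-0.002  0.    -1.   ] shift [0.9 1.3 0.4] F [-0.1 -0.   0.1]
```

View pics/w7.png

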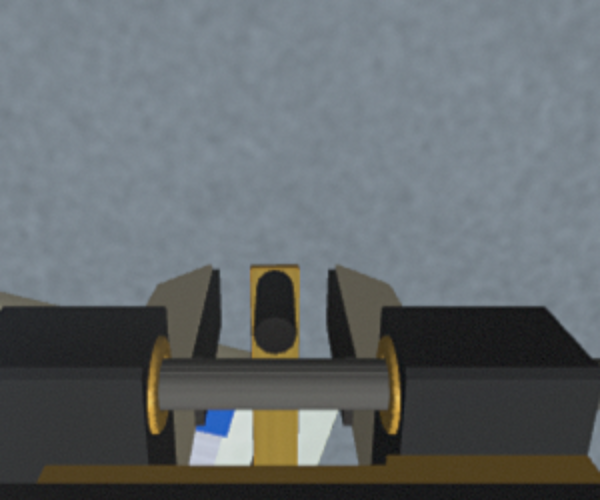

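The knob (crop (275,310)) is centred between the open fingers, with the bar lying along the tool's y. I'll close gently.

{"fn": "arm_command", "kwargs": {"motion": [[8,0,1,0,0,0,0],[8,0,0,0,0,0,0],[8,0,0,0,0,0,0],[8,0,0,0,0,0,0],[8,0,0,0,0,0,0]], "newtons": 8}}

```text
clock: 14.82
position: [0.633, -0.0746, 0.2333]
ee_rot: [0.909, 1.371, -0.907]
force: [-0.1, 1.0, 6.5]
width: 0.124
```

{"fn": "arm_command", "kwargs": {"motion": [[8,0,-0.1,-4.3,-2.5,0,0],[8,0,-0.4,-8.5,-5,0,0],[8,0,-0.4,-8.5,-5,0,0],[8,0,0,0,0,0,0]], "newtons": 8}}

```text
clock: 15.32
position: [0.6224, -0.0555, 0.2333]
ee_rot: [0.741, 1.44, -0.739]
force: [0.1, 1.2, 5.5]
width: 0.128
```

{"fn": "arm_command", "kwargs": {"motion": [[18,0,0,0,0,0,0],[18,-5,0,0,0,0,0],[18,0,0,0,0,0,0]]}}

```text
clock: 15.7
position: [0.6222, -0.0564, 0.2376]
ee_rot: [0.742, 1.44, -0.742]
force: [1.2, 0.1, -0.0]
width: 0.194
```

```bash
python3 - <<'E'
from h import *
plan((111.3,-82.5),52)
s,Rt,p=tool(); t=w2s(p+Rt[:,0]*.178)-[16.3,-110]; print("r",np.hypot(*t),"ang",np.degrees(np.arctan2(t[0],t[1])))
f,P,K,T=cam("wrist"); S=w2s(P);z=P[...,2]*1e3
print("tool_from_cam tilt check, knob:"); comp((z>68)&(z<85)&(S[...,0]>50)&(S[...,1]>-100)&(S[...,1]<0)&(S[...,0]<140),np.dstack([S,z]),"knob")
E
```

```text
t 15.7 tip stage [104.7 -63.4] z 59.6 jaw axis deg in stage -61.6 down [ 0. -0. -1.] shift [ 7.6 -3.3 19.9] F [ 1.2  0.1 -0. ]
r 99.97339373867528 ang 62.218055664619
tool_from_cam tilt check, knob:
knob 486 mean [106.5 -44.9  76.6] circ [ 98.3 -47.7] 13.2
```

{"fn": "arm_command", "kwargs": {"motion": [[8,0,0,0,0,0,0],[8,0,0,0,0,0,0],[8,0,0,0,0,0,0]], "newtons": 8}}

```text
clock: 16.12
position: [0.622, -0.0563, 0.2371]
ee_rot: [0.742, 1.441, -0.742]
force: [-0.6, -0.5, -0.5]
width: 0.128
```

{"fn": "arm_command", "kwargs": {"motion": [[8,0,-0.1,-4.3,-2.5,0,0],[8,0,-0.4,-8.6,-5,0,0],[8,0,-0.4,-8.6,-5,0,0],[8,0,-0.4,-8.6,-5,0,0],[8,0,-0.4,-8.6,-5,0,0]]}}

```text
clock: 16.75
position: [0.5938, -0.0295, 0.2372]
ee_rot: [0.434, 1.527, -0.433]
force: [0.4, 0.4, -1.1]
width: 0.128
```

{"fn": "arm_command", "kwargs": {"motion": [[8,0,-0.4,-8.6,-5,0,0],[8,0,-0.4,-8.6,-5,0,0],[8,0,-0.4,-8.6,-5,0,0],[8,0,-0.4,-8.6,-5,0,0],[8,0,-0.4,-8.6,-5,0,0]]}}

```text
clock: 17.38
position: [0.5534, -0.015, 0.2372]
ee_rot: [0.092, 1.568, -0.091]
force: [1.6, 0.8, -2.6]
width: 0.127
```

```bash
python3 - <<'E'
from h import *
plan((16.3,-12),59)
s,Rt,p=tool(); t=w2s(p+Rt[:,0]*.178)-[16.3,-110]; print("r",np.hypot(*t),"ang",np.degrees(np.arctan2(t[0],t[1])),s["width"])
E
```

```text
t 17.375 tip stage [ 41.6 -13.7] z 59.2 jaw axis deg in stage -13.7 down [ 0.001  0.001 -1.   ] shift [  0.2  -4.4 -25. ] F [ 1.6  0.8 -2.6]
r 99.58731648099514 ang 14.723372811688398 0.12687316034174667
```

{"fn": "arm_command", "kwargs": {"motion": [[8,0,-0.4,-8.6,-5,0,0],[8,0,-0.4,-7,-4,0,0],[8,0,-0.2,-5,-3,0,0],[8,0,0,0,0,0,0]]}}

```text
clock: 17.88
position: [0.5324, -0.0146, 0.2372]
ee_rot: [-0.069, 1.57, 0.071]
force: [-2.5, 5.4, -1.8]
width: 0.132
```

{"fn": "arm_command", "kwargs": {"motion": [[8,0,0,-2,-1,0,0],[8,0,0,0,0,0,0]]}}

```text
clock: 18.12
position: [0.531, -0.0148, 0.2372]
ee_rot: [-0.082, 1.569, 0.084]
force: [0.2, 5.3, -2.6]
width: 0.125
```

{"fn": "arm_command", "kwargs": {"motion": [[8,0,0,-2,-1,0,0],[8,0,0,0,0,0,0]]}}

```text
clock: 18.38
position: [0.529, -0.015, 0.2372]
ee_rot: [-0.096, 1.568, 0.098]
force: [-1.4, 6.2, -2.7]
width: 0.128
```

```bash
python3 - <<'E'
from h import *
plan((16.3,-12),59)
s,Rt,p=tool(); t=w2s(p+Rt[:,0]*.178)-[16.3,-110]; print("r",np.hypot(*t),"ang",np.degrees(np.arctan2(t[0],t[1])),s["width"])
E
```

```text
t 18.375 tip stage [ 17.4 -10.5] z 59.2 jaw axis deg in stage 0.0 down [ 0.     0.002 -1.   ] shift [ 0.2 -1.5 -1.1] F [-1.4  6.2 -2.7]
r 99.45742342744346 ang 0.6362952566612265 0.12754376200867626
```

{"fn": "arm_command", "kwargs": {"motion": [[8,0,0,-1,0,0,0],[8,0,0,0,0,0,0]]}}

```text
clock: 18.62
position: [0.5282, -0.0151, 0.2372]
ee_rot: [-0.095, 1.568, 0.098]
force: [0.2, 5.4, -3.5]
width: 0.128
```

{"fn": "arm_command", "kwargs": {"motion": [[8,0,0,-1,0,0,0],[8,0,0,0,0,0,0]]}}

```text
clock: 18.88
position: [0.5273, -0.0152, 0.2372]
ee_rot: [-0.095, 1.568, 0.098]
force: [1.7, 5.7, -4.8]
width: 0.128
```

{"fn": "arm_command", "kwargs": {"motion": [[8,0,0,-1,0,0,0],[8,0,0,0,0,0,0]]}}

```text
clock: 19.12
position: [0.5269, -0.0153, 0.2374]
ee_rot: [-0.095, 1.566, 0.098]
force: [4.2, 5.1, -7.5]
width: 0.122
```

{"fn": "arm_command", "kwargs": {"motion": [[8,0,0,-1.5,0,0,0],[8,0,0,0,0,0,0]]}}

```text
clock: 19.38
position: [0.5263, -0.0155, 0.2376]
ee_rot: [-0.094, 1.564, 0.098]
force: [7.5, 5.5, -9.7]
width: 0.123
```

```bash
python3 - <<'E'
from h import *
plan((16.3,-12),59)
E
```

```text
t 19.375 tip stage [ 15.5 -10.6] z 59.6 jaw axis deg in stage -0.0 down [ 0.005  0.003 -1.   ] shift [ 0.6 -1.4  0.8] F [ 7.5  5.5 -9.7]
```

{"fn": "arm_command", "kwargs": {"motion": [[24,0,0,0,0,0,0],[24,0,0,0,0,0,0],[24,-20,0,0,0,0,0],[24,-40,0,0,0,0,0],[24,-40,0,0,0,0,0]]}}

```text
clock: 20.0
position: [0.5243, -0.0169, 0.3382]
ee_rot: [-0.096, 1.57, 0.095]
force: [1.6, 0.2, -0.1]
width: 0.261
```

{"fn": "arm_command", "kwargs": {"motion": [[24,-20,-40,0,0,0,0],[24,0,-40,0,0,0,0],[24,0,-40,0,0,0,0],[24,0,-40,0,0,0,0],[24,0,0,0,0,0,0]]}}

```text
clock: 20.62
position: [0.5437, -0.1797, 0.3566]
ee_rot: [-0.092, 1.57, 0.09]
force: [0.5, 0.9, -1.0]
width: 0.263
```

```bash
python3 - <<'E'
from h import *
plan((16.3,-12),59)
f,P,K,T=cam("wrist"); S=w2s(P);z=P[...,2]*1e3; S3=np.dstack([S,z])
hsv=cv2.cvtColor(f,cv2.COLOR_RGB2HSV)
br=(hsv[...,0]>10)&(hsv[...,0]<32)&(hsv[...,1]>110)&(z>39)&(z<50)
r=comp(br,S3,"bar"); print(cv2.minAreaRect(r[0][:,:2].astype(np.float32)) if r else "")
comp((z>66)&(z<85)&(abs(S[...,0]-15)<30)&(abs(S[...,1]+15)<30),S3,"knob")
comp((z>34)&(z<40)&(abs(S[...,0]-15)<28)&(abs(S[...,1]+45)<28),S3,"nut")
b=(hsv[...,0]>95)&(hsv[...,0]<130)&(hsv[...,1]>100)&(z>26)&(z<36)
r=comp(b,S3,"fence"); print(cv2.minAreaRect(r[0][:,:2].astype(np.float32)) if r else "")
a=f
f,P,K,T=cam("top"); c=proj(np.array([.51,0,.025]),K,T)[0]; x0,y0=(c-[75,75]).astype(int)
t=cv2.resize(f[y0:y0+120,x0:x0+150],(500,400),interpolation=cv2.INTER_CUBIC)
cv2.imwrite("pics/end.png",np.hstack([t,cv2.resize(a[:,140:440],(300,400))])[:,:,::-1])
S=w2s(P);z=P[...,2]*1e3
r=comp((z>66)&(z<85)&(abs(S[...,0]-15)<30)&(abs(S[...,1]+15)<30),np.dstack([S,z]),"knob top")
comp((z>34)&(z<41)&(abs(S[...,0]-15)<28)&(abs(S[...,1]+45)<28),np.dstack([S,z]),"nut top")
E
```

```text
t 20.625 tip stage [  11.4 -176.3] z 178.6 jaw axis deg in stage -0.4 down [-0.001 -0.002 -1.   ] shift [119.3 164.6   3.9] F [ 0.5  0.9 -1. ]
bar 1716 mean [ 16.9 -57.5  45. ] circ [ 15.  -62.2] 55.1
((17.230266571044922, -62.22056579589844), (15.500747680664062, 109.87432861328125), 0.6906624436378479)
knob 114 mean [ 16.8 -16.1  73. ] circ [ 17.1 -13.7] 5.7
nut 311 mean [  2.7 -44.2  37.9] circ [  7.  -44.5] 18.0
fence 1824 mean [ 44.9 -40.8  29.9] circ [ 45.4 -42.6] 42.5
((45.024478912353516, -42.4761848449707), (18.099275588989258, 83.62564849853516), 0.19130553305149078)
knob top 18 mean [ 14.8 -11.6  75.8] circ [ 14.9 -11.9] 5.7
nut top 27 mean [  0.7 -42.4  38.4] circ [  5.7 -43.3] 17.2
```

View pics/end.png

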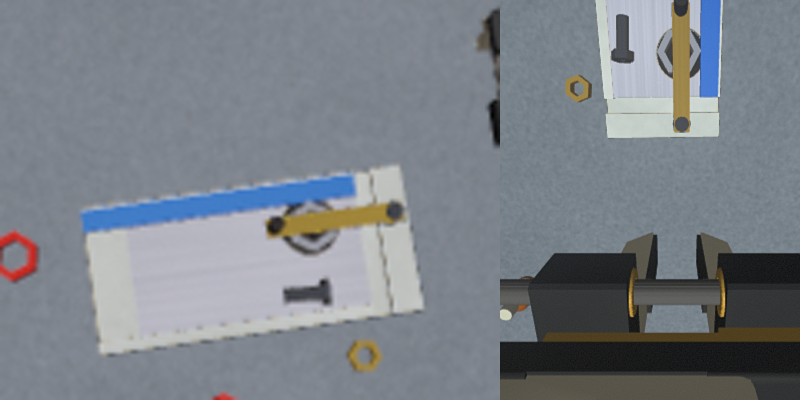

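```bash
python3 -c "
from cell import arm
print(arm.sign_off())"
```

```text
the job is handed in; nothing more can be done
None
```

The nut is seated flat in the pocket, the clip is closed over it, and the job is handed in, at about 21 s of the 72 s allowed.

**Nut:** I held it at about 3 N, slid it to the fence, then along the fence to the pocket, and opened the fingers over the pocket so it dropped in. The wrist readings were at most about 4 N during the slide. After the drop its top measured about 38.5 to 39 mm above the bench, where 39 mm is seated.

**Clip:** I pinched the knob and swung it round until it stopped. The push had risen to about 7.5 N at the stop, against about 1.2 N to swing it freely. In the top camera the knob then sat at (14.9, -11.9) mm in the stage's frame, where fully closed is (15, -12). The gripper was clear of everything when I handed in.

**Other things:** the bolt, the brass nut and the one red nut fully in view looked undisturbed in the last picture. The second red nut was only partly in view. I did not re-measure the remaining bystanders; the arm did not come near them.

**Checks that disagreed or were off:**
- The wrist camera read about 1 to 2 mm higher in x and 1 mm lower in z than the top camera.
- The last bar fit differed from the fence fit by about 0.5°, in the direction of closing.
- The fingertips touched down twice as they closed, most likely on the stage top beside the nut (4.4 N) and on the clip bar (about 6 N). Each time I loosened, raised the gripper and gripped again.

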